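Set the blank rhythm selector by clicks

TASK

Get the rhythm player ready for the drum lesson. First slide the white level fader fully down, to the end of its track away from the green button; then push the unmarked blue selector anticlockwise all the way to its end stop and, from there, count exactly four clicks clockwise (seen from above). Only when both are set, press the green start button fully down and let it spring back; leave the other things on the table where they are.

Things in the scene. Friction and masses are not known exactly. Their poses are not given: they have to be found in the camera images.
- selector_box: Aluminium box 160 x 160 mm, 50 mm high, fixed to the table; it carries the selector in the middle of its top. Origin: centre of its underside, straight below the selector's vertical axis; z up, x is the box's back (away from the operator) at yaw 0, y its left. It and the control box may change places (left or right).
- selector (a joint): Blank blue selector disc, 96 mm across, top face 62 mm above the table, turning about a vertical axis. Value in rad: 0 at the anticlockwise end stop, growing clockwise seen from above. It has 8 click positions 0.524 rad (30 degrees) apart, the first at the end stop (0) and the last at 3.67, just short of the other stop. Let go between two positions, it snaps by itself to the nearer one; it takes about 0.1 N m (3 N at the pin) to push it over a click.
- pin_top (a point): Centre of the top of the orange finger pin that stands upright on the selector disc: 12 mm diameter, 35 mm tall from the disc's face, its top 97 mm above the table, 36 mm from the selector's axis. Seen in the selector box's frame the pin lies at the angle 1.833 rad (105 degrees, anticlockwise from the box's x axis) when the selector is at its end stop, and at 1.833 minus the joint value in general. The pin is pushed round the axis.
- control_box: Grey box 130 mm (x) by 230 mm (y), 50 mm high, fixed to the table, with the fader and the green button along the middle of its top. Origin: centre of its underside; z up. The fader's track runs along the box's y axis; the button is at its +y end, 80 mm from the centre.
- fader (a joint): Travel of the fader in m along the box's +y axis: 0 is fully down (end of the track away from the green button), 0.10 the end beside the button. It stays where it is left; about 1.5 N moves it.
- fader_top (a point): Centre of the top of the white fader grip: a block 28 mm (box x) by 20 mm (box y) by 40 mm tall, its top 104 mm above the table. It sits on a black track 40 mm wide whose face is 64 mm above the table.
- start (a joint): Travel of the green start button in m: 0 released, 0.006 fully down. It springs back when let go; fully down takes about 4 N.
- start_top (a point): Centre of the top of the green button cap, 28 mm across, 68 mm above the table when released; it is pressed straight down.
- small_drum: Bystander: loose black steel tongue drum on a green foot, 150 mm across, 63 mm tall; origin under its centre.
- phone: Bystander: loose black phone 75 x 150 x 9 mm lying flat; origin under its centre.
- mug: Bystander: loose blue mug 80 mm across, 90 mm tall; origin under its centre.
- mallet_a: Bystander: loose drum mallet about 215 mm long, 22 mm thick at its black head, lying; origin on the table under its middle, x along it.
- mallet_b: Bystander: a second mallet like the first.
- pencil: Bystander: loose yellow pencil 170 mm long, 8 mm thick, lying between the two boxes; origin under its middle, x along it.

How it is judged:
On the way, in this order (a step that is already met when the one before it is completed fails the run):
1. the level fader is fully down (value of joint fader below 0.006 m), for 0.2 s.
2. the selector is turned anticlockwise to its end stop (value of joint selector below 0.15 rad), for 0.2 s.
3. the selector stands four clicks clockwise from its end stop (value of joint selector between 1.9444 and 2.2444 rad), for 0.3 s.
4. the green start button is pressed fully down (value of joint start above 0.0045 m), for 0.04 s.
At the end, for the whole second after the job is handed in: The selector rests four clicks (2.09 rad, within 0.15) from its end stop, the fader is fully down (within 6 mm of its end), and the start button has been pressed and is released (less than 2 mm down) (all of step 3 and value of joint fader below 0.006 m and value of joint start below 0.002 m); the robot touches nothing.
It fails at once if the start button is pressed while the fader is not down or the selector is not on its fourth click (value of joint start above 0.0035 m and (not (value of joint fader below 0.006 m) or not (value of joint selector between 1.9444 and 2.2444 rad))).
It fails at once if a bystander (small drum, phone, mug, mallet or pencil) is moved by more than 30 mm (distance of any of small_drum, phone, mug, mallet_a, mallet_b, pencil from where it was at the start of the episode above 0.03 m).
It also fails if it takes over 72 s, if anything falls off the work surface, if the arm or the gripper's body presses on something with over 40 N, if the wrist force passes 120 N, or if a joint passes its speed limit or range.

ROBOT

A 6-joint arm with a two-finger parallel gripper is mounted at the origin on the work surface. World frame = base frame: x ahead of the robot, y to its left, z up, the work surface at z = 0. Lengths are in m, angles in rad, forces in N, time in s.
With the tool pointing down it reaches from about 0.425 to 0.95 m from the base axis. Payload 14.7 kg.
Tool frame: the origin (TCP) lies between the finger pads; the fingertips stand 25 mm ahead of it and the grasp point (between the pads) lies 6 mm ahead of it; z points along the fingers, y is the line along which they close (so a half turn about z gives the same grasp; the last joint's range is limited). The gripper opens to 85 mm and grips with 20 to 120 N. Pads are 22 mm wide; open, the fingers measure 114 mm over their backs; the gripper's body (76 mm by 85 mm) begins 54 mm behind the grasp point. The pads swing forward as they close: fully open they stand 13 mm farther back than shut.
Start: joints at [1.082, 0.48, 1.596, -0, 1.065, -0.047], TCP at [0.278, 0.588, 0.256] pointing down, gripper open.
Joint ranges: [-2.75, 2.75], [-0.82, 2.05], [0.23, 2.67], [-1.56, 4.7], [0.09, 2.69], [-2.92, 2.92]. Speed limits (rad/s): [1.89, 1.89, 2.39, 3.01, 3.01, 3.01].

INTERFACE

Orientations are given as a rotation vector (axis times angle).
In Python, from cell import r, snapshot, look_for gives the robot as it stands.
- The arm moves only by the tool arm_command, never from a script. Its argument "rows" is a list that holds one entry, the list of rows, each a list of 7 numbers: the shift along the world's x, y, z in units of 60 mm (1.0 is 60 mm), then the turn, a rotation vector about the world's x, y, z in degrees, then the opening, from 0 (shut) to 1 (fully open). A call has exactly 8 rows; each row shifts and turns the commanded pose from where the row before left it; what a row does not reach is not made up. A row lasts 1/8 s, in which the tool goes at most 62.5 mm and 10.7 degrees, less where a joint would pass 70% of its speed; a pose out of reach is approached as far as the arm can. A call is refused whole if a number of a shift passes 1 or a number of a turn 10.7, either way. A call with a gripper value outside its range is refused whole. The fingers move at their own pace and stop on an object; "grip_force" is the grip in N (left out, the last holds). Time passes only in rows, so rows that do not move let the fingers close, or fill a call up. It gives the time, the measured TCP pose, the force, the opening and the grip force at its end, in the units of the state.
- r.state(): the state, without advancing time (a new reading comes with each control period).
- snapshot(name): name is "scene" or "top"; returns a dict with "pixels" (384x512x3 uint8, red, green, blue), "intrinsics" (3x3 intrinsics, pixels), "pose" (4x4, takes a point from camera to world coordinates). Camera axes: x right, y down, z forward; pixel columns grow to the right and rows downward; lengths in m; the calibration is good to about 2 mm. A picture is of the moment at which its call begins. There is no depth.
- r.sign_off(): hands the job in; it is judged then, once.
Trained networks look in the newest picture that a camera, given by its name, has taken for a name from the list of things; names that differ only in an ending like _2 or _b are one class to them, and where a whole thing is asked for, a point or a joint stands for the part that bears it (a point fixed in the world has none). Each returns a list of dicts, best first, with "score" (0 to 1); they miss things now and then, are a little off and sometimes report something else, mostly with a low value. They report only what shows in the picture. A call takes as long as a camera call.
- look_for(camera, query): "point" ([x, y, z] in m, in the coordinates of the camera as it stood for that picture, good to about 4 mm: the middle of the surface that is visible of it).
The state is a dict: "t": time; "joint_pos": joint angles; "qd": joint speeds; "joint_efforts": joint torques, N m; "position": TCP position; "ee_rot": TCP orientation; "ft_force": force on the tool from outside, world axes, zero at the start; "torque": the same for the moment, N m; "width": opening from 0.0 (shut) to 1.0 (fully open); "finger_force": force on a finger pad.
Only numpy, scipy, OpenCV 4.12 (cv2) and the standard library are available. Lean on these libraries where they do the work, as an engineer would, in place of code of your own. Each camera call takes 0.05 s, during which the arm holds its last target. There are 200 camera calls.

## Working session

There is one attempt and no reset: what is moved stays moved. The work goes in short steps, Python scripts to look and compute and a tool call to move; the robot and the scene stay as the last step left them, time stands still between calls to the robot, and variables do not carry over. Pictures are saved under pics/ and viewed, at most 10 in all, crops included, and the job is handed in when it is done.

Besides the shell and the picture viewer there is one more tool, called as name([rows], argument=value, ...), one row to a line, values as JSON. arm_command: Moves the arm, as the interface text tells. Its arguments: {"type":"object","properties":{"rows":{"type":"array"},"grip_force":{"type":"number"}},"required":["rows"]}

```bash
mkdir -p pics; cat > h.py <<'E'
import numpy as np, cv2
from cell import r, snapshot, look_for
def snap(cam,name=None):
    s=snapshot(cam)
    if name: cv2.imwrite('pics/'+name+'.png',np.asarray(s['pixels'])[:,:,::-1])
    return s
def find(s,cam,q,n=2):
    T=np.array(s['pose']); out=[]
    for d in look_for(cam,q)[:n]:
        p=T[:3,:3]@np.array(d['point'])+T[:3,3]; out.append((round(d['score'],2),p.round(4)))
    return out
def px2w(s,u,v,z):
    T=np.array(s['pose']);K=np.array(s['intrinsics'])
    d=T[:3,:3]@np.linalg.inv(K)@np.array([u,v,1.]); c=T[:3,3]
    return (c+d*(z-c[2])/d[2]).round(4)
def w2px(s,p):
    T=np.array(s['pose']);K=np.array(s['intrinsics'])
    q=K@(T[:3,:3].T@(np.array(p)-T[:3,3])); return (q[:2]/q[2]).round(1)
E
python3 - <<'E'
from h import *
for cam in ['top','scene']:
    s=snap(cam,cam+'0'); print(cam)
    for q in ['selector_box','control_box','pin_top','fader_top','start_top','small_drum','phone','mug','mallet_a','pencil']:
        print(q,find(s,cam,q))
print(r.state())
E
```

```text
top
selector_box [(0.62, array([0.5224, 0.1569, 0.0497])), (0.41, array([0.4892, 0.5577, 0.0421]))]
control_box [(0.63, array([ 0.5641, -0.1408,  0.045 ]))]
pin_top [(0.56, array([0.5282, 0.1598, 0.0619]))]
fader_top [(0.64, array([ 0.5689, -0.1559,  0.1052])), (0.6, array([0.3607, 0.4185, 0.0103]))]
start_top [(0.39, array([ 0.5717, -0.0662,  0.0709]))]
small_drum [(0.81, array([ 0.7679, -0.0213,  0.0538])), (0.43, array([0.3587, 0.42  , 0.0097]))]
phone [(0.65, array([0.3584, 0.4205, 0.0107])), (0.16, array([ 0.5715, -0.0679,  0.0711]))]
mug [(0.79, array([0.4901, 0.5537, 0.0429]))]
mallet_a [(0.87, array([0.5703, 0.3737, 0.0156])), (0.79, array([ 0.5349, -0.3653,  0.0149]))]
pencil [(0.64, array([0.4732, 0.0032, 0.0102]))]
scene
selector_box [(0.58, array([0.5748, 0.1528, 0.0477]))]
control_box [(0.65, array([ 0.6098, -0.1488,  0.0491]))]
pin_top [(0.89, array([0.5413, 0.1501, 0.0569])), (0.69, array([ 0.802 , -0.0229,  0.0537]))]
fader_top [(0.5, array([ 0.5855, -0.1683,  0.0892])), (0.19, array([ 0.6118, -0.1472,  0.0475]))]
start_top [(0.46, array([ 0.5818, -0.0696,  0.0679]))]
[... 265 characters left out ...]
y([0.542 , 0.1502, 0.0635]))]
{'t': 1.1, 'joint_pos': array([ 1.08238220e+00,  4.80206565e-01,  1.59629683e+00,  5.96053292e-06,
        1.06508396e+00, -4.65604601e-02]), 'qd': array([ 0.00163819,  0.0002222 ,  0.00227664, -0.00133766, -0.00065245,
       -0.0004595 ]), 'joint_efforts': array([ 2.53301943e-03, -9.50509858e+01, -4.30640996e+01,  4.32855804e-04,
        8.67060080e-04,  5.20062747e-05]), 'position': array([0.2779071 , 0.5875963 , 0.25629348]), 'ee_rot': array([-6.88433467e-01, -3.06523098e+00, -1.02007328e-05]), 'ft_force': array([ 0.31111251, -0.62063243,  0.19274868]), 'torque': array([-0.03345661, -0.03575101,  0.00074609]), 'finger_force': 0.0, 'width': 1.002088337561719}
```

View pics/top0.png

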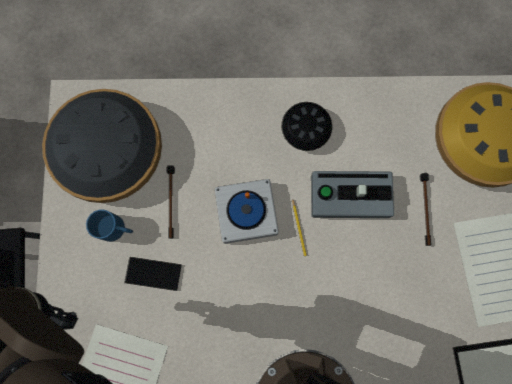

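View pics/scene0.png

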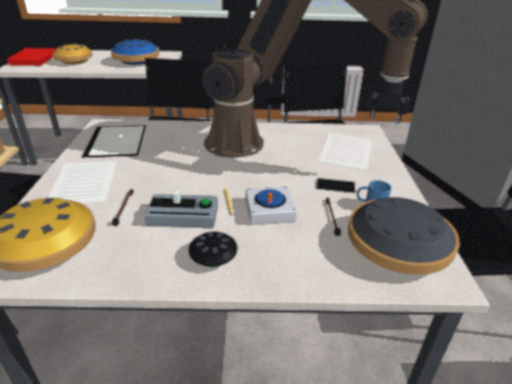

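The top view shows the selector box at (246,210) with its orange pin at (248,194). The control box is at (352,194), with the green button at (326,192) and the white fader at (362,190). I'll refine these by colour.

```bash
python3 - <<'E'
from h import *
s=snap('top'); im=np.asarray(s['pixels']); hsv=cv2.cvtColor(im,cv2.COLOR_RGB2HSV).astype(int)
H,S,V=[hsv[:,:,i] for i in range(3)]
def cen(m,box,z,n):
    u0,u1,v0,v1=box; k=np.zeros_like(m);k[v0:v1,u0:u1]=m[v0:v1,u0:u1]
    v,u=np.nonzero(k); print(n,len(u),u.mean().round(2),v.mean().round(2),u.min(),u.max(),v.min(),v.max(),px2w(s,u.mean(),v.mean(),z)); return k
B=(210,285,175,248)
k=cen((H>100)&(H<125)&(S>130),B,.062,'disc')
(c,ax,a)=cv2.minAreaRect(np.argwhere(k)[:,::-1].astype(np.float32)); print('disc rect',c,ax,px2w(s,*c,.062))
hull=cv2.convexHull(np.argwhere(k)[:,::-1].astype(np.int32)); e=cv2.fitEllipse(hull); print(e,px2w(s,*e[0],.062))
cen(((H<20))&(S>120)&(V>100),B,.09,'pin')
C=(305,400,165,222)
cen((H>50)&(H<80)&(S>120),C,.068,'green')
cen((S<60)&(V>190),C,.1,'white')
print('cam',np.array(s['pose'])[:3,3], im[210,222],im[205,340],im[225,300],im[190,362])
big=cv2.resize(im[165:255,205:405],None,fx=4,fy=4,interpolation=cv2.INTER_CUBIC); cv2.imwrite('pics/crop1.png',big[:,:,::-1])
E
```

```text
disc 879 245.87 209.86 228 264 192 227 [0.5258 0.1556 0.062 ]
disc rect (245.95730590820312, 209.38414001464844) (36.00067901611328, 34.12334442138672) [0.5271 0.1554 0.062 ]
((246.0614776611328, 209.55032348632812), (35.48856735229492, 36.16402053833008), 110.6681900024414) [0.5266 0.1551 0.062 ]
pin 13 246.62 194.08 245 248 192 196 [0.565  0.1523 0.09  ]
green 112 329.67 191.34 320 384 175 198 [ 0.5736 -0.0784  0.068 ]<stdin>:6: RuntimeWarning: Mean of empty slice.
  ret = ret.dtype.type(ret / rcount)
Traceback (most recent call last):
ValueError: zero-size array to reduction operation minimum which has no identity
```

```bash
python3 - <<'E'
from h import *
s=snap('top'); im=np.asarray(s['pixels'])
hsv=cv2.cvtColor(im,cv2.COLOR_RGB2HSV).astype(int);H,S,V=[hsv[:,:,i] for i in range(3)]
print(im[190,356:368].tolist())
m=np.zeros(H.shape,bool);m[180:205,315:338]=((H>50)&(H<80)&(S>120))[180:205,315:338]
v,u=np.nonzero(m);print('green',len(u),u.mean(),v.mean(),px2w(s,u.mean(),v.mean(),.068))
m[:]=0;m[182:200,352:372]=(im.min(2)>120)[182:200,352:372]
v,u=np.nonzero(m);print('white',len(u),u.min(),u.max(),v.min(),v.max(),px2w(s,u.mean(),v.mean(),.1))
print('cam',np.array(s['pose'])[:3,3])
big=cv2.resize(im[165:255,205:405],None,fx=4,fy=4,interpolation=cv2.INTER_CUBIC); cv2.imwrite('pics/crop1.png',big[:,:,::-1])
E
```

```text
[[64, 66, 64], [106, 113, 107], [121, 129, 121], [161, 172, 161], [169, 181, 170], [166, 177, 166], [164, 176, 165], [161, 173, 162], [154, 164, 156], [132, 141, 132], [74, 77, 74], [26, 29, 21]]
green 101 325.6237623762376 191.27722772277227 [ 0.5739 -0.0672  0.068 ]
white 69 358 365 185 193 [ 0.5721 -0.1608  0.1   ]
cam [0.32077197 0.11440288 1.35684432]
```

View pics/crop1.png

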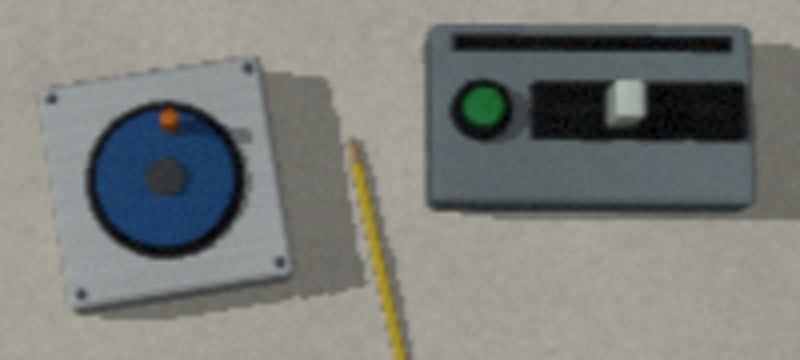

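The crop shows the control box with almost no yaw: green button at crop (484,107), fader at (627,103). The selector box is yawed about +9°, with its hub at (166,177) and pin at (168,119), so it's probably at click 4 already. My plan is to push the fader with shut fingers, turn the pin in a loose cage between the fingers, then press the button.

arm_command([
  [[0.3, -0.74, 0, 0, 0, -4, 0], [0.3, -0.74, 0, 0, 0, -4, 0], [0.3, -0.74, 0, 0, 0, -4, 0], [0.3, -0.74, 0, 0, 0, -4, 0], [0.3, -0.74, 0, 0, 0, -4, 0], [0.3, -0.74, 0, 0, 0, -4, 0], [0.3, -0.74, 0, 0, 0, -4, 0], [0.3, -0.74, 0, 0, 0, -4, 0]],
])

```text
t: 2.2
position: [0.4224, 0.231, 0.2565]
ee_rot: [1.509, 2.755, 0.001]
ft_force: [0.2, 0.4, 0.3]
width: 0.002
finger_force: 0.0
```

arm_command([
  [[0.3, -0.74, 0, 0, 0, -4, 0], [0.3, -0.74, 0, 0, 0, -4, 0], [0.3, -0.74, 0, 0, 0, -4, 0], [0.3, -0.74, 0, 0, 0, -4, 0], [0.3, -0.74, 0, 0, 0, -4, 0], [0.3, -0.74, 0, 0, 0, -4, 0], [0.3, -0.74, 0, 0, 0, -4, 0], [0, 0, 0, 0, 0, 0, 0]],
])

```text
t: 3.2
position: [0.549, -0.0812, 0.2562]
ee_rot: [2.133, 2.305, 0.0]
ft_force: [0.1, 0.3, -0.3]
width: -0.001
finger_force: 0.0
```

```bash
python3 - <<'E'
from h import *
s=r.state();print(s['t'],s['position'],s['ee_rot'],s['ft_force'],s['width'])
t=snap('top')
for u,v,z in [(338,192,.064),(391,192.5,.064),(362,190.5,.104),(246.5,194.5,.097),(246.4,209,.062)]:print(px2w(t,u,v,z))
E
```

```text
3.2 [ 0.54900003 -0.08118959  0.25624258] [2.13265938e+00 2.30541392e+00 2.68551551e-04] [ 0.06518166  0.33401811 -0.32812194] -0.0010881218563060656
[ 0.5721 -0.1023  0.064 ]
[ 0.5686 -0.2508  0.064 ]
[ 0.5676 -0.1609  0.104 ]
[0.5624 0.1525 0.097 ]
[0.5282 0.1542 0.062 ]
```

arm_command([
  [[0.37, -0.68, 0, 0, 0, -4.4, 0], [0, 0, 0, 0, 0, 0, 0], [0, 0, -0.6, 0, 0, 0, 0], [0, 0, -0.6, 0, 0, 0, 0], [0, 0, -0.6, 0, 0, 0, 0], [0, 0, -0.4, 0, 0, 0, 0], [0, 0, -0.25, 0, 0, 0, 0], [0, 0, 0, 0, 0, 0, 0]],
])

```text
t: 4.25
position: [0.5695, -0.1184, 0.1088]
ee_rot: [-2.214, -2.227, 0.001]
ft_force: [-0.1, -0.3, 0.9]
width: 0.001
finger_force: 0.0
```

arm_command([
  [[0, -0.17, 0, 0, 0, 0, 0], [0, -0.17, 0, 0, 0, 0, 0], [0, -0.17, 0, 0, 0, 0, 0], [0, -0.17, 0, 0, 0, 0, 0], [0, -0.17, 0, 0, 0, 0, 0], [0, -0.17, 0, 0, 0, 0, 0], [0, -0.17, 0, 0, 0, 0, 0], [0, 0, 0, 0, 0, 0, 0]],
])

```text
t: 5.25
position: [0.5701, -0.1915, 0.1092]
ee_rot: [2.217, 2.226, -0.0]
ft_force: [0.5, 0.4, -0.3]
width: 0.002
finger_force: 0.0
```

arm_command([
  [[0, -0.05, 0, 0, 0, 0, 0], [0, -0.05, 0, 0, 0, 0, 0], [0, -0.03, 0, 0, 0, 0, 0], [0, -0.03, 0, 0, 0, 0, 0], [0, -0.03, 0, 0, 0, 0, 0], [0, 0, 0, 0, 0, 0, 0], [0, 0, 0, 0, 0, 0, 0], [0, 0, 0, 0, 0, 0, 0]],
])

```text
t: 6.25
position: [0.5703, -0.2021, 0.1094]
ee_rot: [2.216, 2.227, 0.0]
ft_force: [-0.5, 1.0, 0.7]
width: -0.001
finger_force: 0.0
```

arm_command([
  [[0, -0.03, 0, 0, 0, 0, 0], [0, -0.03, 0, 0, 0, 0, 0], [0, -0.03, 0, 0, 0, 0, 0], [0, -0.03, 0, 0, 0, 0, 0], [0, -0.03, 0, 0, 0, 0, 0], [0, 0, 0, 0, 0, 0, 0], [0, 0, 0, 0, 0, 0, 0], [0, 0, 0, 0, 0, 0, 0]],
])

```text
t: 7.25
position: [0.57, -0.208, 0.1095]
ee_rot: [-2.214, -2.224, -0.003]
ft_force: [4.6, 31.4, 10.3]
width: 0.002
finger_force: 15.9
```

```bash
python3 - <<'E'
from h import *
a=snap('scene','s2');b=snap('top','t2')
A=np.asarray(a['pixels']);B=np.asarray(b['pixels'])
f=lambda i,x0,y0:cv2.resize(i[y0:y0+80,x0:x0+100],None,fx=5,fy=5,interpolation=cv2.INTER_CUBIC)[:, :,::-1]
cv2.imwrite('pics/c2.png',cv2.resize(np.hstack([f(A,130,165),f(B,310,155)]),(800,320)))
print(r.state()['position'],r.state()['ft_force'])
E
```

```text
[ 0.56995662 -0.20798519  0.10942027] [ 4.23721338 31.98869141 11.14788037]
```

View pics/c2.png

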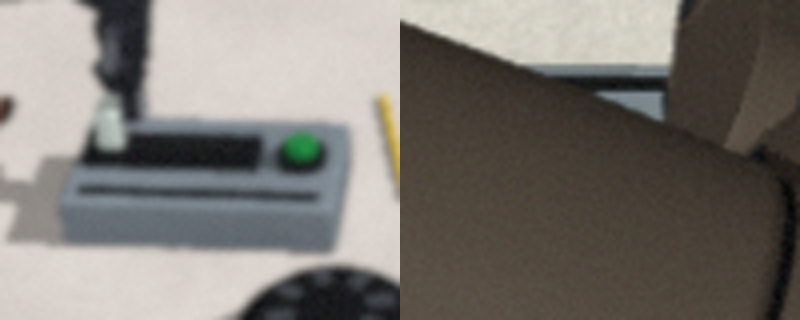

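The scene view shows the fader at the far end of its track, about (112,130), away from the button. The 32 N reading confirms it's at the stop. I'm backing off and going to the selector.

arm_command([
  [[0, 0.3, 0, 0, 0, 0, 0], [0, 0, 0.75, 0, 0, 0, 0], [0, 0, 0.75, 0, 0, 0, 0], [0, 0.6, 0, 0, 0, -10, 0.24], [0, 0.6, 0, 0, 0, -10, 0.24], [0, 0.6, 0, 0, 0, -10, 0.24], [0, 0.6, 0, 0, 0, -10, 0.24], [0, 0.6, 0, 0, 0, -10, 0.24]],
])

```text
t: 8.35
position: [0.57, -0.0119, 0.1993]
ee_rot: [2.952, 1.073, 0.0]
ft_force: [0.4, -0.4, -0.5]
width: 0.243
finger_force: 0.0
```

arm_command([
  [[0, 0.6, 0, 0, 0, -10, 0.24], [0, 0.6, 0, 0, 0, -10, 0.24], [0, 0.6, 0, 0, 0, -10, 0.24], [0, 0.6, 0, 0, 0, -10, 0.24], [0, 0.3, 0, 0, 0, -6, 0.24], [0, 0, 0, 0, 0, 0, 0.24], [0, 0, 0, 0, 0, 0, 0.24], [0, 0, 0, 0, 0, 0, 0.24]],
])

```text
t: 9.35
position: [0.5701, 0.1482, 0.1993]
ee_rot: [3.138, -0.156, -0.0]
ft_force: [0.3, -0.5, 0.1]
width: 0.239
finger_force: 0.0
```

```bash
python3 - <<'E'
from h import *
from scipy.spatial.transform import Rotation as R
s=r.state();print(s['t'],s['position'],s['ee_rot'],R.from_rotvec(s['ee_rot']).as_matrix()[:,1],s['joint_pos'][5],s['width'])
t=snap('scene','s3');
for q in ['pin_top','selector_box','selector','control_box']:print(find(t,'scene',q))
im=np.asarray(t['pixels'])[165:235,230:310]
hsv=cv2.cvtColor(im,cv2.COLOR_RGB2HSV).astype(int)
m=((hsv[:,:,0]<18)&(hsv[:,:,1]>110)&(hsv[:,:,2]>90));v,u=np.nonzero(m)
print(len(u),u.min()+230,u.max()+230,v.min()+165,v.max()+165)
for z in(.062,.097):print(w2px(t,[.5635,.1515,z]))
m=((hsv[:,:,0]>100)&(hsv[:,:,0]<125)&(hsv[:,:,1]>130));e=cv2.fitEllipse(cv2.convexHull(np.argwhere(m)[:,::-1].astype(np.int32)))
print(e[0][0]+230,e[0][1]+165,e[1],px2w(t,e[0][0]+230,e[0][1]+165,.062))
E
```

```text
9.35 [0.57010777 0.14815734 0.19926896] [ 3.13753823e+00 -1.55985289e-01 -1.25571467e-04] [-9.91864783e-02 -9.95068846e-01  1.83092959e-04] 1.8731523288739869 0.23892362494211222
[(0.66, array([0.5427, 0.1506, 0.0578]))]
[(0.94, array([0.5762, 0.1499, 0.0502]))]
[(0.84, array([0.5431, 0.1483, 0.0648])), (0.41, array([ 0.583 , -0.2275,  0.0904]))]
[(0.73, array([ 0.6092, -0.1505,  0.0511]))]
27 268 271 193 201
[269.1 201.1]
[269.5 192.6]
269.9323272705078 197.91471099853516 (15.83158016204834, 27.351530075073242) [0.5442 0.1548 0.062 ]
```

arm_command([
  [[-0.12, 0.05, 0, 0, 0, 0, 0.24], [0, 0, -0.4, 0, 0, 0, 0.24], [0, 0, -0.4, 0, 0, 0, 0.24], [0, 0, -0.3, 0, 0, 0, 0.24], [0, 0, -0.2, 0, 0, 0, 0.24], [0, 0, -0.15, 0, 0, 0, 0.24], [0, 0, -0.1, 0, 0, 0, 0.24], [0, 0, 0, 0, 0, 0, 0.24]],
])

```text
t: 10.6
position: [0.5629, 0.152, 0.1062]
ee_rot: [3.138, -0.157, -0.0]
ft_force: [0.8, 0.1, -0.3]
width: 0.238
finger_force: 0.0
```

```bash
python3 - <<'E'
import numpy as np
from h import r
s=r.state();print(s['position'],s['ft_force'],s['width'])
p=s['position'][:2];c=np.array([.5275,.1545]);R=.036
a0=-6
for a in list(range(4,115,10))+[118]:
    q=c+R*np.array([np.cos(np.radians(a)),np.sin(np.radians(a))]);print(a,((q-p)/.06).round(3));p=q
E
```

```text
[0.56287468 0.15197367 0.10615532] [ 0.8388916   0.145559   -0.25591002] 0.23843304973159232
4 [0.009 0.084]
14 [-0.016  0.103]
24 [-0.034  0.099]
34 [-0.051  0.091]
44 [-0.066  0.081]
54 [-0.079  0.069]
64 [-0.09   0.054]
74 [-0.098  0.037]
84 [-0.103  0.02 ]
94 [-0.105  0.002]
104 [-0.103 -0.016]
114 [-0.099 -0.034]
118 [-0.038 -0.018]
```

arm_command([
  [[0.01, 0.085, 0, 0, 0, 10, 0.24], [-0.015, 0.105, 0, 0, 0, 10, 0.24], [-0.035, 0.1, 0, 0, 0, 10, 0.24], [-0.05, 0.09, 0, 0, 0, 10, 0.24], [-0.065, 0.08, 0, 0, 0, 10, 0.24], [-0.08, 0.07, 0, 0, 0, 10, 0.24], [0, 0, 0, 0, 0, 0, 0.24], [0, 0, 0, 0, 0, 0, 0.24]],
])

```text
t: 11.6
position: [0.5492, 0.1837, 0.1066]
ee_rot: [2.798, 1.427, 0.001]
ft_force: [1.1, -0.2, 0.9]
width: 0.241
finger_force: 0.0
```

arm_command([
  [[-0.09, 0.055, 0, 0, 0, 10, 0.24], [-0.1, 0.035, 0, 0, 0, 10, 0.24], [-0.1, 0.02, 0, 0, 0, 10, 0.24], [-0.105, 0, 0, 0, 0, 10, 0.24], [-0.105, -0.015, 0, 0, 0, 10, 0.24], [-0.1, -0.035, 0, 0, 0, 10, 0.24], [0, 0, 0, 0, 0, 0, 0.24], [0, 0, 0, 0, 0, 0, 0.24]],
])

```text
t: 12.6
position: [0.5133, 0.1874, 0.1064]
ee_rot: [1.712, 2.634, 0.001]
ft_force: [0.2, 0.4, -0.3]
width: 0.239
finger_force: 0.0
```

```bash
python3 - <<'E'
from h import *
s=r.state();print(s['t'],s['position'],s['ft_force'],s['torque'],np.degrees(np.arctan2(s['position'][1]-.1545,s['position'][0]-.5275)),s['ee_rot'])
t=snap('scene');im=np.asarray(t['pixels'])
cv2.imwrite('pics/s4.png',cv2.resize(im[150:230,220:320],(700,560),interpolation=cv2.INTER_CUBIC)[:,:,::-1])
b=np.radians(114);print(w2px(t,[.5275+.036*np.cos(b),.1545+.036*np.sin(b),.08]))
E
```

```text
12.6 [0.51331241 0.18739513 0.10643253] [ 0.16988149  0.35929031 -0.33644254] [ 0.00374178 -0.02065484  0.00627128] 113.33041877501135 [1.71176456e+00 2.63383938e+00 6.75828937e-04]
[279.2 188.8]
```

View pics/s4.png

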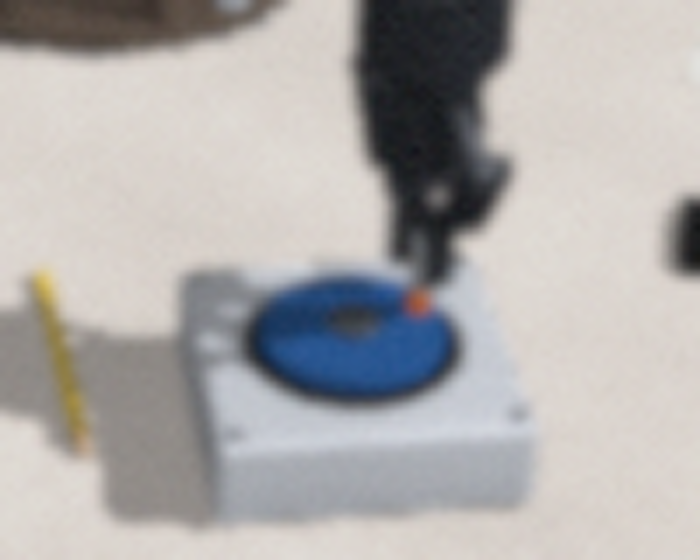

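The pin now shows at scene pixel (279.6,193), where the end stop was predicted. I'll push on gently to feel the stop.

arm_command([
  [[-0.03, -0.015, 0, 0, 0, 3, 0.24], [-0.03, -0.015, 0, 0, 0, 3, 0.24], [-0.03, -0.02, 0, 0, 0, 3, 0.24], [0, 0, 0, 0, 0, 0, 0.24], [0, 0, 0, 0, 0, 0, 0.24], [0, 0, 0, 0, 0, 0, 0.24], [0, 0, 0, 0, 0, 0, 0.24], [0, 0, 0, 0, 0, 0, 0.24]],
])

```text
t: 13.65
position: [0.5105, 0.1853, 0.1068]
ee_rot: [1.495, 2.758, 0.006]
ft_force: [12.4, 4.6, -7.0]
width: 0.242
finger_force: 6.4
```

The end stop held at 13 N, against about 3 N for a click. Now clockwise by 120°, plus the cage's slack.

```bash
python3 - <<'E'
import numpy as np
c=np.array([.5275,.1545]);R=.036;p=None
for a in list(range(113,-8,-10))+[-12]:
    q=c+R*np.array([np.cos(np.radians(a)),np.sin(np.radians(a))])
    print(a,q.round(4),'' if p is None else ((q-p)/.06).round(3));p=q
E
```

```text
113 [0.5134 0.1876] 
103 [0.5194 0.1896] [0.099 0.032]
93 [0.5256 0.1905] [0.104 0.015]
83 [0.5319 0.1902] [ 0.105 -0.004]
73 [0.538  0.1889] [ 0.102 -0.022]
63 [0.5438 0.1866] [ 0.097 -0.039]
53 [0.5492 0.1833] [ 0.089 -0.055]
43 [0.5538 0.1791] [ 0.078 -0.07 ]
33 [0.5577 0.1741] [ 0.064 -0.082]
23 [0.5606 0.1686] [ 0.049 -0.092]
13 [0.5626 0.1626] [ 0.032 -0.099]
3 [0.5635 0.1564] [ 0.015 -0.104]
-7 [0.5632 0.1501] [-0.004 -0.105]
-12 [0.5627 0.147 ] [-0.009 -0.052]
```

arm_command([
  [[0.085, 0.053, 0, 0, 0, -9, 0.24], [0, 0, 0, 0, 0, 0, 0.24], [0, 0, 0, 0, 0, 0, 0.24], [0, 0, 0, 0, 0, 0, 0.24], [0, 0, 0, 0, 0, 0, 0.24], [0, 0, 0, 0, 0, 0, 0.24], [0, 0, 0, 0, 0, 0, 0.24], [0, 0, 0, 0, 0, 0, 0.24]],
])

```text
t: 14.65
position: [0.5125, 0.1876, 0.1063]
ee_rot: [-1.704, -2.639, 0.0]
ft_force: [0.2, 0.4, 0.6]
width: 0.237
finger_force: 0.0
```

arm_command([
  [[0.115, 0.03, 0, 0, 0, -10, 0.24], [0.105, 0.015, 0, 0, 0, -10, 0.24], [0.105, -0.005, 0, 0, 0, -10, 0.24], [0.1, -0.02, 0, 0, 0, -10, 0.24], [0.095, -0.04, 0, 0, 0, -10, 0.24], [0.09, -0.055, 0, 0, 0, -10, 0.24], [0, 0, 0, 0, 0, 0, 0.24], [0, 0, 0, 0, 0, 0, 0.24]],
])

```text
t: 15.65
position: [0.5488, 0.1831, 0.1062]
ee_rot: [-2.793, -1.439, 0.0]
ft_force: [-0.4, 0.1, -1.3]
width: 0.239
finger_force: 0.0
```

arm_command([
  [[0.08, -0.07, 0, 0, 0, -10, 0.24], [0.065, -0.08, 0, 0, 0, -10, 0.24], [0.05, -0.09, 0, 0, 0, -10, 0.24], [0.03, -0.1, 0, 0, 0, -10, 0.24], [0.015, -0.105, 0, 0, 0, -10, 0.24], [0, 0, 0, 0, 0, 0, 0.24], [0, 0, 0, 0, 0, 0, 0.24], [0, 0, 0, 0, 0, 0, 0.24]],
])

```text
t: 16.65
position: [0.5633, 0.1565, 0.1063]
ee_rot: [3.139, 0.123, -0.0]
ft_force: [-0.0, -1.6, 0.3]
width: 0.244
finger_force: 0.6
```

arm_command([
  [[0, -0.055, 0, 0, 0, -5, 0.24], [0, -0.04, 0, 0, 0, -4, 0.24], [0, 0, 0, 0, 0, 0, 0.24], [0, 0, 0, 0, 0, 0, 0.24], [0, 0, 0, 0, 0, 0, 0.24], [0, 0, 0, 0, 0, 0, 0.24], [0, 0, 0, 0, 0, 0, 0.24], [0, 0, 0, 0, 0, 0, 0.24]],
])

```text
t: 17.65
position: [0.5635, 0.1507, 0.1063]
ee_rot: [-3.139, 0.129, -0.0]
ft_force: [-0.3, 0.2, 0.4]
width: 0.24
finger_force: 0.0
```

arm_command([
  [[0, 0, 0.5, 0, 0, 0, 0.24], [0, 0, 0.6, 0, 0, 0, 0.24], [0, 0, 0.6, 0, 0, 0, 0.24], [0, -0.8, 0, 0, 0, 0, 0], [0.05, -0.8, 0, 0, 0, 0, 0], [0.05, -0.8, 0, 0, 0, 0, 0], [0.05, -0.8, 0, 0, 0, 0, 0], [0, 0, 0, 0, 0, 0, 0]],
])

```text
t: 18.65
position: [0.5726, -0.0443, 0.2083]
ee_rot: [3.138, -0.134, 0.001]
ft_force: [-0.1, 0.1, -0.0]
width: 0.0
finger_force: 0.0
```

```bash
python3 - <<'E'
from h import *
s=r.state();print(s['t'],s['position'],s['ft_force'])
t=snap('scene');im=np.asarray(t['pixels'])
cv2.imwrite('pics/s5.png',cv2.resize(im[150:240,130:320],(798,378),interpolation=cv2.INTER_CUBIC)[:,:,::-1])
o=im[165:235,230:310];hsv=cv2.cvtColor(o,cv2.COLOR_RGB2HSV).astype(int)
m=((hsv[:,:,0]<18)&(hsv[:,:,1]>110)&(hsv[:,:,2]>90));v,u=np.nonzero(m)
print(len(u),u.min()+230,u.max()+230,v.min()+165,v.max()+165)
print(find(t,'scene','start_top'),find(t,'scene','fader_top'))
for a in (24,-6,-36):
    b=np.radians(a);print(a,[w2px(t,[.5275+.036*np.cos(b),.1545+.036*np.sin(b),z]) for z in (.062,.097)])
E
```

```text
18.65 [ 0.57261083 -0.04425523  0.20831827] [-0.11096043  0.14989253 -0.01606716]
28 268 271 194 201
[(0.48, array([ 0.586 , -0.0672,  0.0706]))] [(0.51, array([ 0.5844, -0.2283,  0.0898]))]
24 [array([274.2, 200.7]), array([274.7, 192.2])]
-6 [array([268.9, 201. ]), array([269.3, 192.6])]
-36 [array([263.8, 199.8]), array([264.2, 191.4])]
```

View pics/s5.png

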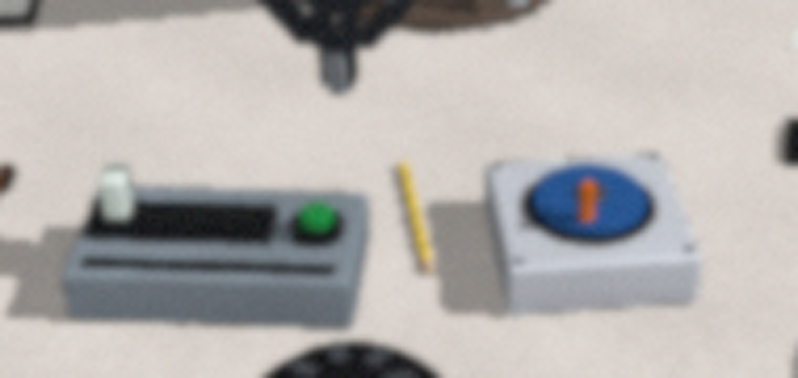

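The pin is back at scene u 268–271, which is the −6° position (click 4), and the fader is fully down. Now the button.

arm_command([
  [[0, -0.38, 0, 0, 0, 0, 0], [0, 0, -0.5, 0, 0, 0, 0], [0, 0, -0.5, 0, 0, 0, 0], [0, 0, -0.4, 0, 0, 0, 0], [0, 0, -0.3, 0, 0, 0, 0], [0, 0, -0.1, 0, 0, 0, 0], [0, 0, 0, 0, 0, 0, 0], [0, 0, 0, 0, 0, 0, 0]],
])

```text
t: 19.8
position: [0.573, -0.0641, 0.1011]
ee_rot: [3.139, -0.129, 0.002]
ft_force: [0.1, 0.0, -0.4]
width: -0.0
finger_force: 0.0
```

arm_command([
  [[0, 0, -0.07, 0, 0, 0, 0], [0, 0, -0.05, 0, 0, 0, 0], [0, 0, -0.03, 0, 0, 0, 0], [0, 0, -0.03, 0, 0, 0, 0], [0, 0, -0.02, 0, 0, 0, 0], [0, 0, 0, 0, 0, 0, 0], [0, 0, 0, 0, 0, 0, 0], [0, 0, 0, 0, 0, 0, 0]],
])

```text
t: 20.8
position: [0.5731, -0.0642, 0.0903]
ee_rot: [3.139, -0.129, 0.003]
ft_force: [-7.8, 1.7, 41.0]
width: 0.0
finger_force: 20.1
```

41 N arrived higher than expected, so it could be the button bottoming or its rim. I'll read the spring force while lifting.

arm_command([
  [[0, 0, 0.05, 0, 0, 0, 0], [0, 0, 0, 0, 0, 0, 0], [0, 0, 0, 0, 0, 0, 0], [0, 0, 0, 0, 0, 0, 0], [0, 0, 0, 0, 0, 0, 0], [0, 0, 0, 0, 0, 0, 0], [0, 0, 0, 0, 0, 0, 0], [0, 0, 0, 0, 0, 0, 0]],
])

```text
t: 21.8
position: [0.5725, -0.0641, 0.0913]
ee_rot: [-3.139, 0.129, -0.0]
ft_force: [2.6, -0.9, 3.3]
width: -0.001
finger_force: 1.8
```

arm_command([
  [[0, 0, 0.03, 0, 0, 0, 0], [0, 0, 0, 0, 0, 0, 0], [0, 0, 0, 0, 0, 0, 0], [0, 0, 0, 0, 0, 0, 0], [0, 0, 0, 0, 0, 0, 0], [0, 0, 0, 0, 0, 0, 0], [0, 0, 0, 0, 0, 0, 0], [0, 0, 0, 0, 0, 0, 0]],
])

```text
t: 22.8
position: [0.5723, -0.0641, 0.093]
ee_rot: [-3.139, 0.129, 0.0]
ft_force: [-0.3, -0.9, 3.2]
width: 0.001
finger_force: 1.4
```

arm_command([
  [[0, 0, 0.04, 0, 0, 0, 0], [0, 0, 0, 0, 0, 0, 0], [0, 0, 0, 0, 0, 0, 0], [0, 0, 0, 0, 0, 0, 0], [0, 0, 0, 0, 0, 0, 0], [0, 0, 0, 0, 0, 0, 0], [0, 0, 0, 0, 0, 0, 0], [0, 0, 0, 0, 0, 0, 0]],
])

```text
t: 23.8
position: [0.5724, -0.0641, 0.0955]
ee_rot: [-3.139, 0.129, 0.0]
ft_force: [-0.5, 0.2, 2.1]
width: -0.004
finger_force: 0.9
```

The spring force is still 2 N at z=0.0955, 5 mm above the hard stop, so the button was bottomed. Now I lift clear.

arm_command([
  [[0, 0, 0.3, 0, 0, 0, 0], [0, 0, 0.6, 0, 0, 0, 0], [0, 0, 0.6, 0, 0, 0, 0], [0, 0, 0.6, 0, 0, 0, 0], [0, 0, 0, 0, 0, 0, 0], [0, 0, 0, 0, 0, 0, 0], [0, 0, 0, 0, 0, 0, 0], [0, 0, 0, 0, 0, 0, 0]],
])

```text
t: 24.8
position: [0.5721, -0.0641, 0.2208]
ee_rot: [-3.139, 0.129, 0.002]
ft_force: [0.6, 0.3, -0.6]
width: -0.0
finger_force: 0.0
```

```bash
python3 - <<'E'
from h import *
s=r.state();print(s['t'],s['position'],s['ft_force'])
t=snap('scene');im=np.asarray(t['pixels'])
cv2.imwrite('pics/s6.png',cv2.resize(im[150:240,130:320],(798,378),interpolation=cv2.INTER_CUBIC)[:,:,::-1])
E
```

```text
24.8 [ 0.57212759 -0.06406048  0.22078153] [ 0.62771709  0.29769893 -0.60079224]
```

View pics/s6.png

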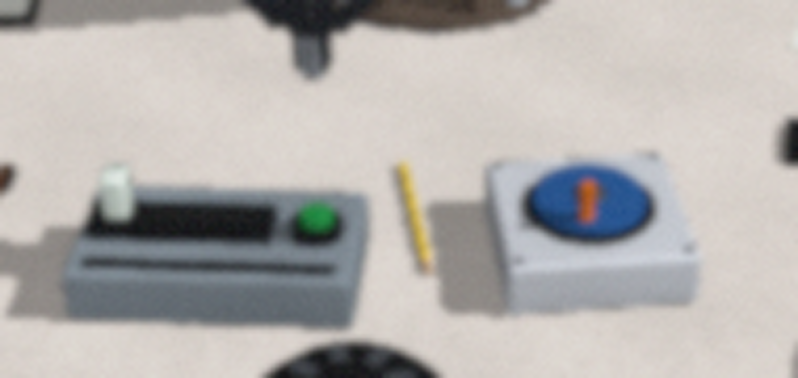

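The fader at (115,195), the pin at (588,200) and the released button at (318,216) are all in place, and the pencil hasn't moved.

```bash
python3 -c "
from cell import r
print(r.sign_off())"
```

```text
the job is handed in; nothing more can be done
None
```

The job is handed in: the fader is at its bottom stop, the selector went to its end stop and then four clicks clockwise, and the start button was pressed to a hard stop and sprang back. The hand-in returned no verdict.

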